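# Fit the new cover on the gear housing and hold it down on its spring pins

## Task

The open gear housing gets its new cover from the carton: swing both long carton flaps open, well past upright, and turn the wing fastener on the housing until its wing lines up with the slot that the cover has for it (along the housing, on the red marks). Then lift the yellow cover out of the carton, lower it over the wing fastener and the locating pin, and press it down flush on the housing rim, firmly against the spring pins but without brute force. Finish while still holding it pressed down there, the wing still in line and nothing else on the table disturbed, so that I can lock the fastener.

Things in the scene. Friction and masses are not known exactly. Their poses are not given: they have to be found in the camera images.
- gear_housing: Open-topped blue-grey cast housing with two gears inside, fixed, 164 (x) x 120 (y) x 50 (high) mm, plus small feet and a 26 mm shaft stub at its +x end. Origin: centre of its underside; x along its long side, z up. Flat rim 14 mm wide, 50 mm above the origin. On its centre line: wing fastener at x = +50 mm, locating pin at x = -50 mm.
- wing_stud (a joint): Angle (rad) of the wing fastener about its upright axis: 0 = wing along the housing's x axis, in line with the cover's slot and the red marks on the rim; grows anticlockwise seen from above (1.57 = crosswise). Light friction (0.05 N m), range -0.4 to 1.65, stays where it is left, no stop or click at 0. The cover passes over it only within about 0.15 rad of 0.
- wing_grip (a point): Middle of the wing, on its turning axis, 15 mm above the rim. The wing is an upright steel blade 30 mm long, 8 mm thick, from 6 to 24 mm above the rim, rounded along its top, on a thin neck. The point's x axis lies along the blade and turns with it.
- carton: Cardboard carton, fixed, 176 (x) x 134 (y) x 70 (high) mm outside, walls and floor 4 mm. Origin: centre of its underside; x along its long side. Its two short flaps are already folded down outside the x ends; two long flaps are hinged along the top edges of the long sides (y = +-67 mm, 70 mm high).
- flap_left (a joint): Opening angle (rad) of the long flap hinged on the carton's +y side: 0 = flat shut, 1.57 = upright, up to 2.6 = leaning outward. 174 mm long, 64 mm from hinge to free edge, 3 mm thick. It starts half raised (about 0.75 to 1.1), leaving a gap between the two free edges, and stays where it is left (friction 0.03 N m).
- flap_right (a joint): The same for the long flap hinged on the carton's -y side.
- flap_left_edge (a point): Middle of the free edge of the left (+y) flap.
- flap_right_edge (a point): Middle of the free edge of the right (-y) flap.
- cover: New yellow cover plate, 156 (x) x 112 (y) x 5 mm, about 0.35 kg, loose, face up on the carton's floor. Origin: centre of its underside. On its centre line a slot 36 (x) x 13 (y) mm at x = +50 mm for the wing and a round 14 mm hole at x = -50 mm for the locating pin. Fitted, its axes lie along the housing's and its origin 50 mm above the housing's.
- cover_handle (a point): Middle of the bar of the cover's black bow handle: bar 62 mm long (along the cover's x), 12 mm wide (y), from 27 to 42 mm above the cover's underside, on two 12 mm posts at x = +-22 mm.
- pump_collar_1: Small pump collar, 28 mm across, 34 high; bystander, leave alone. Origin under its middle.
- pump_collar_2: Small pump collar; bystander, leave alone.
- pump_collar_3: Small pump collar; bystander, leave alone.
- spanner_13: Steel spanner, 159 mm long, lying on the table; bystander, leave alone.
- driver_red: Red screwdriver, 190 mm long, lying on the table; bystander, leave alone.
- bottle_brown_b: Dark brown round bottle, 66 mm across, 224 high, standing at the right; bystander, leave alone.
- pin_spare_1: Upright steel spindle pin, 26 mm foot, 110 high; bystander, leave alone.
- pin_spare_2: Upright steel spindle pin, like the other; bystander, leave alone.
- locating_pin (a point): Round top of the steel locating pin at the housing's -x end: 8 mm thick, upright, its tip 14 mm above the rim.
- spring_pin0 (a joint): One of four brass spring pins in the corners of the rim (x +-73, y +-51 mm from the housing's middle): 0 = standing 4 mm proud of the rim, 0.004 m = pressed level with it. All four together carry 4 N at first and 12 N when level, so the cover rests on them until it is pushed with about 9 N.
- cover_slot (a point): Centre of the cover's slot, level with its underside.
- cap_press: Dark green lever press, fixed, behind the middle of the work; not used, keep clear of it. Origin: on the table, 75 mm behind the front edge of its base; it is 0.32 m high, and its lever leans towards the robot with its ball about 0.10 m in front of the origin, 0.05 m to its right (-y) and 0.45 m above the table.

How it is judged:
By the outcome, as a careful person would: the job done as asked, in the order asked, and still so for the second after the job is handed in, while the arm keeps its last pose, push and grip.
It also fails if it takes over 58 s, if anything falls off the work surface, if the arm or the gripper's body presses on something with over 40 N, if the wrist force passes 120 N, or if a joint passes its speed limit or range.

## Robot

A 6-joint arm with a two-finger parallel gripper is mounted at the origin on a cart in front of the work surface, level with it; the furniture and walls round the work are solid. World frame = base frame: x ahead of the robot, y to its left, z up, the work surface at z = 0. Lengths are in m, angles in rad, forces in N, time in s.
With the tool pointing down it reaches from about 0.25 to 0.8 m from the base axis. Payload 3.9 kg.
Tool frame: the origin (TCP) lies on the centre line of the jaws, within the pads' length; the fingertips stand 8 mm ahead of it and the grasp point (between the pads) lies 11 mm behind it; z points along the fingers, y is the direction in which the jaws open and shut (so a half turn about z gives the same grasp; the last joint's range is limited). The gripper opens to 85 mm and grips with 20 to 120 N. Pads are 22 mm wide; open, the fingers measure 114 mm over their backs; the gripper's body (76 mm by 85 mm) begins 54 mm behind the grasp point. The pads swing forward as they close: fully open they stand 13 mm farther back than shut.
Start: joints at [-1.25, 0.26, -0.138, 1.173, 0, 1.571], TCP at [0.166, -0.498, 0.239] pointing down, gripper open.
Joint ranges: [-2.78, 2.78], [-0.83, 1.72], [-1.28, 1.37], [-1.9, 2.12], [-1.57, 1.48], [-3.14, 3.14]. Speed limits (rad/s): [2.57, 2.57, 3.14, 3.14, 3.14, 3.14].

## Interface

Orientations are given as a 3x3 rotation matrix whose columns are the frame's x, y, z axes.
In Python, from cell import r gives the robot as it stands. Calls block until the motion is done:
- r.move_to(position, orientation): joint-space move of the TCP to a pose.
- r.line_to(position, feed=0.15, ori=None, guard=None): straight line of the TCP; ori=None keeps the orientation; feed is the mean speed in m/s. With guard (N) it stops when the force on the tool has changed by that much, and returns True; else False.
- r.goto_joints(angles): joint-space move.
- r.grip(opening, force=None): finger opening in m; force is the grip in N (None keeps the last); returns when the fingers have stopped.
- r.sleep(seconds).
- r.solve_ik(position, orientation): joint angles nearest the present ones, or None.
- r.read_camera(name): name is "scene" or "side" or "wrist"; returns the picture (384x512x3 uint8, red, green, blue); there is no depth.
- r.camera_info(name): a dict with "fx", "fy", "cx", "cy" (pixels), "rvec" (rotation vector, rad) and "tvec" (3), from world to camera coordinates, as OpenCV has them; the wrist camera has in their place "mount" (4x4, takes a point from camera to tool coordinates, whose origin is the TCP and whose axes are the flange's). Camera axes: x right, y down, z forward; pixel columns grow to the right and rows downward; lengths in m; the calibration is good to about 2 mm. A picture is of the moment at which its call begins: read the wrist's pose just before it. camera_info takes no time and is no camera call.
A pose or a line that the arm cannot do raises r.PlanningError and nothing moves.
- r.sign_off(): hands the job in, once; it reports no verdict.
Trained networks look in the newest picture that a camera, given by its name, has taken for a name from the list of things; names that differ only in an ending like _2 or _b are one class to them, and where a whole thing is asked for, a point or a joint stands for the part that bears it (a point fixed in the world has none). Each returns a list of dicts, best first, with "conf" (0 to 1); they miss things now and then, are a little off and sometimes report something else, mostly with a low value. They report only what shows in the picture. A call takes as long as a camera call.
- r.boxes_of(camera, query): "extent" ([left, top, width, height] in pixels, round what is visible of it).
Readings, each from a call of its own:
- r.get_clock(): time.
- r.get_q(): joint angles.
- r.get_joint_velocities(): joint speeds.
- r.get_effort(): joint torques, N m.
- r.get_tcp_pos(): TCP position.
- r.get_ee_rot(): TCP orientation.
- r.get_force(): force on the tool from outside, world axes, zero at the start.
- r.get_wrist_torque(): the same for the moment, N m.
- r.get_width(): finger opening in m.
Only numpy, scipy, OpenCV 4.12 (cv2) and the standard library are available. Lean on these libraries where they do the work, as an engineer would, in place of code of your own. Each camera call takes 0.05 s, during which the arm holds its last target. There are 200 camera calls.

## Working session

There is one attempt and no reset: what is moved stays moved. The work goes in short steps, each a Python script; the robot and the scene stay as the last script left them, time stands still between calls to the robot, and variables do not carry over. Pictures are saved under pics/ and viewed, about 8 in all and at most 12, crops included, and the job is handed in when it is done.

```bash
ls; mkdir -p pics
cat > h.py <<'E'
import numpy as np, cv2
from cell import r
def K(i): return np.array([[i['fx'],0,i['cx']],[0,i['fy'],i['cy']],[0,0,1.]])
def cam(name, pose=None):
    """returns K,R,t world->cam"""
    i=r.camera_info(name)
    if 'rvec' in i:
        return K(i),cv2.Rodrigues(np.array(i['rvec'],float))[0],np.array(i['tvec'],float).reshape(3)
    p,R=pose; T=np.eye(4);T[:3,:3]=R;T[:3,3]=p
    W=np.linalg.inv(T@np.array(i['mount']))
    return K(i),W[:3,:3],W[:3,3]
def shot(name,fn=None):
    pose=(np.array(r.get_tcp_pos()),np.array(r.get_ee_rot())) if name=='wrist' else None
    im=np.array(r.read_camera(name))
    if fn: cv2.imwrite('pics/'+fn,im[:,:,::-1])
    return im,cam(name,pose)
def proj(c,P):
    k,R,t=c; P=np.atleast_2d(P); q=(k@(R@P.T+t[:,None])).T
    return q[:,:2]/q[:,2:]
def ray_z(c,uv,z):
    """intersect pixel ray with plane z"""
    k,R,t=c; d=R.T@np.linalg.inv(k)@np.array([uv[0],uv[1],1.]); o=-R.T@t
    return o+d*(z-o[2])/d[2]
def down(a):
    """tool down, tool y (jaw axis) at world angle a"""
    y=np.array([np.cos(a),np.sin(a),0]);z=np.array([0,0,-1.]);x=np.cross(y,z)
    return np.stack([x,y,z],1)
E
python3 - <<'E'
from h import *
print(r.get_clock(), r.get_ee_rot())
for n in ('scene','side','wrist'):
    im,c=shot(n,n+'0.png'); print(n, r.camera_info(n))
    for q in ('gear_housing','wing_stud','wing_grip','carton','flap_left','flap_right','flap_left_edge','flap_right_edge','cover','cover_handle','locating_pin','cap_press','bottle_brown_b','pump_collar_1','pin_spare_1'):
        if n=='wrist': continue
        print(q,[(round(d['conf'],2),[int(v) for v in d['extent']]) for d in r.boxes_of(n,q)][:3])
E
python3 -c "
import cv2,numpy as np
cv2.imwrite('pics/a.png',cv2.imread('pics/scene0.png'))"
```

```text
pics
0.0 [[ 9.48975583e-01  3.15348921e-01 -6.32542090e-04]
 [ 3.15349555e-01 -9.48973674e-01  1.90357559e-03]
 [ 2.47169571e-08 -2.00591862e-03 -9.99997988e-01]]
scene {'fx': 406.99136416455576, 'fy': 406.99136416455576, 'cx': 261.5324904424048, 'cy': 197.26272632855023, 'rvec': array([ 2.39794425, -0.54800087,  0.18712372]), 'tvec': array([-0.5488272 ,  0.18828067,  1.13235211])}
gear_housing [(0.56, [176, 139, 61, 43])]
wing_stud [(0.49, [175, 142, 62, 44]), (0.2, [257, 173, 10, 14])]
wing_grip [(0.3, [227, 213, 37, 35])]
carton [(0.79, [212, 190, 82, 73]), (0.58, [177, 144, 62, 39])]
flap_left [(0.61, [216, 189, 48, 33])]
flap_right [(0.95, [237, 207, 54, 44]), (0.23, [213, 188, 80, 76])]
flap_left_edge [(0.67, [216, 190, 52, 29])]
flap_right_edge []
cover [(0.59, [227, 208, 38, 39])]
cover_handle [(0.72, [229, 209, 36, 36])]
locating_pin [(0.94, [174, 143, 65, 41]), (0.49, [224, 211, 40, 35]), (0.21, [191, 198, 47, 21])]
cap_press []
bottle_brown_b [(0.84, [319, 259, 36, 58]), (0.44, [290, 186, 14, 28])]
pump_collar_1 [(0.62, [258, 176, 9, 12]), (0.46, [249, 185, 8, 9])]
pin_spa
[... 699 characters left out ...]
ss []
bottle_brown_b [(0.82, [242, 108, 9, 63])]
pump_collar_1 [(0.63, [230, 216, 11, 11]), (0.47, [247, 214, 7, 10]), (0.42, [235, 208, 10, 11])]
pin_spare_1 [(0.55, [230, 217, 11, 14]), (0.52, [209, 171, 9, 28]), (0.44, [220, 177, 6, 30])]
wrist {'fx': 303.5351760949681, 'fy': 303.5351760949681, 'cx': 259.7116931911555, 'cy': 193.00832791539457, 'mount': array([[-9.13870233e-04, -9.61518258e-01, -2.74739520e-01,
         6.87142139e-02],
       [ 9.99999297e-01, -6.71021471e-04, -9.77908801e-04,
         9.84683045e-04],
       [ 7.55921051e-04, -2.74740221e-01,  9.61518195e-01,
        -1.35369084e-01],
       [ 0.00000000e+00,  0.00000000e+00,  0.00000000e+00,
         1.00000000e+00]])}
```

View pics/scene0.png

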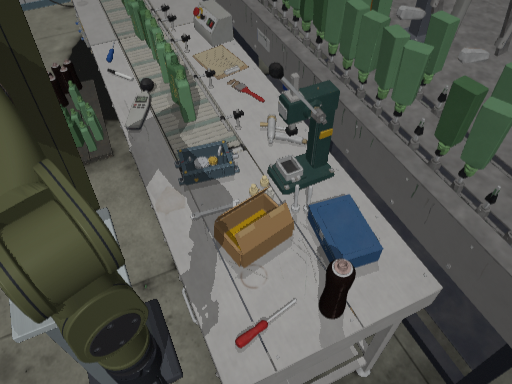

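View pics/side0.png

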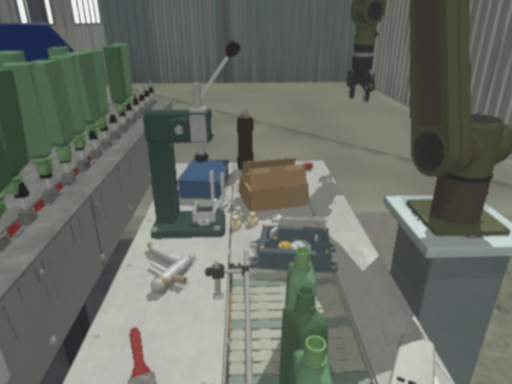

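Run:
```python
from h import *
c=cam('scene'); s=cam('side')
print('housing',ray_z(c,(207,162),.03), ray_z(s,(293,250),.03))
print('carton',ray_z(c,(254,230),.05), ray_z(s,(275,190),.05))
print('press base front',ray_z(c,(302,190),0),'left',ray_z(c,(268,180),0.01),'r',ray_z(c,(333,170),0.01))
print('collars',ray_z(c,(262,180),.02),ray_z(c,(253,190),.02))
for n in [(297,198),(301,190),(308,200)]: print('pins',ray_z(c,n,.05))
print('ball',ray_z(c,(276,71),.45))
h=ray_z(c,(207,162),.03);k=ray_z(c,(254,230),.05)
m=(h+k)/2
from math import *
for x,y,z in [(m[0]-.05,m[1],.38)]:
    print(x,y,r.solve_ik([x,y,z],down(-pi/2)), r.solve_ik([x,y,z],down(pi/2)))
print(c[1].T@-c[2], s[1].T@-s[2])
```

```text
housing [0.49205226 0.17244154 0.03      ] [0.49509893 0.19837995 0.03      ]
carton [ 0.51104582 -0.15549627  0.05      ] [ 0.51274845 -0.10653472  0.05      ]
press base front [ 0.72837654 -0.04920378  0.        ] left [0.64564501 0.02888887 0.01      ] r [ 0.85782536 -0.02517448  0.01      ]
collars [0.62436915 0.02923399 0.02      ] [0.58076726 0.00358499 0.02      ]
pins [ 0.67552721 -0.10613566  0.05      ]
pins [ 0.70158706 -0.08383945  0.05      ]
pins [ 0.70119479 -0.12718907  0.05      ]
ball [ 0.63475371 -0.03035766  0.45      ]
0.45154903932932106 0.008472633067040547 [ 0.01876128  0.10999796  0.03451876  1.49531714  0.         -3.12283137] [0.01876128 0.10999796 0.03451876 1.49531714 0.         0.01876128]
[ 0.2526257  -0.76019555  0.98851667] [0.60747151 0.95616742 0.52044548]
```

```bash
cat > look1.py <<'E'
from h import *
from math import pi
Q=('gear_housing','wing_stud','carton','flap_left','flap_right','cover_handle','cover','locating_pin','pump_collar_1','spanner_13','pin_spare_1')
for n,(x,y,z) in {'wc':(.43,-.13,.30),'wh':(.42,.18,.27)}.items():
    r.move_to([x,y,z],down(pi/2)); im,c=shot('wrist',n+'.png'); np.savez(n+'.npz',k=c[0],R=c[1],t=c[2])
    print(n,r.get_clock())
    for q in Q: print(q,[(round(d['conf'],2),[int(v) for v in d['extent']]) for d in r.boxes_of('wrist',q)][:3])
E
python3 look1.py
```

```text
wc 3.375
gear_housing [(0.72, [412, 122, 99, 150])]
wing_stud [(0.7, [475, 238, 22, 16])]
carton [(0.75, [180, 142, 135, 177]), (0.35, [32, 93, 68, 130])]
flap_left [(0.59, [267, 156, 48, 152])]
flap_right [(0.58, [182, 181, 59, 140])]
cover_handle [(0.71, [203, 159, 79, 110])]
cover [(0.97, [204, 164, 82, 100])]
locating_pin [(0.6, [412, 121, 99, 152])]
pump_collar_1 [(0.56, [341, 248, 9, 17]), (0.54, [320, 268, 16, 25])]
spanner_13 [(0.98, [329, 115, 32, 109])]
pin_spare_1 [(0.84, [270, 300, 11, 34]), (0.5, [253, 317, 15, 19])]
wh 5.1667
gear_housing [(0.57, [202, 128, 120, 160])]
wing_stud [(0.72, [244, 253, 19, 23])]
carton [(0.58, [241, 256, 25, 16]), (0.56, [2, 152, 96, 165])]
flap_left [(0.88, [2, 168, 72, 144])]
flap_right [(0.61, [239, 255, 25, 18])]
cover_handle [(0.25, [203, 130, 123, 158])]
cover []
locating_pin [(0.97, [205, 131, 116, 160])]
pump_collar_1 [(0.37, [206, 130, 117, 158]), (0.26, [242, 253, 24, 17])]
spanner_13 [(0.85, [113, 126, 20, 112]), (0.4, [205, 129, 118, 158])]
pin_spare_1 []
```

View pics/wc.png

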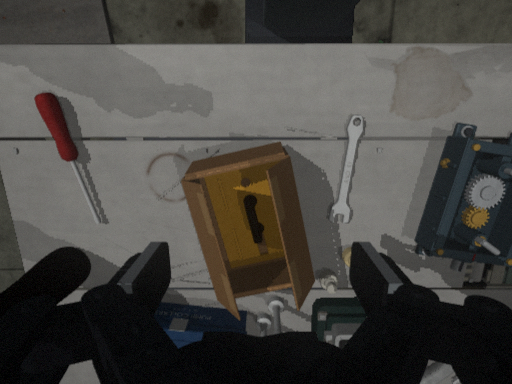

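View pics/wh.png

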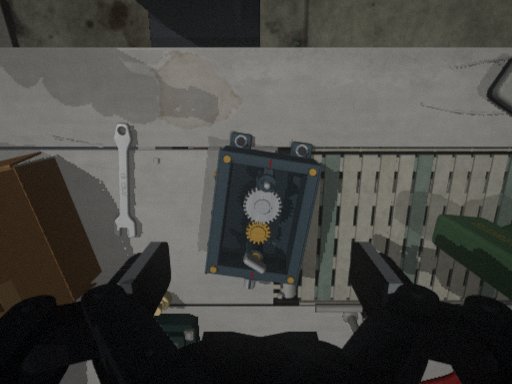

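Run:
```python
from h import *
def crop(fn,x0,y0,w,h,s):
    im=cv2.imread('pics/'+fn)[y0:y0+h,x0:x0+w]; im=cv2.convertScaleAbs(im,alpha=1.5)
    o=cv2.resize(im,None,fx=s,fy=s,interpolation=cv2.INTER_CUBIC)
    for u in range((x0//20+1)*20,x0+w,20): cv2.putText(o,str(u),((u-x0)*s-8,8),0,.32,(255,255,255),1); cv2.line(o,((u-x0)*s,10),((u-x0)*s,16),(255,255,255),1)
    for v in range((y0//20+1)*20,y0+h,20): cv2.putText(o,str(v),(0,(v-y0)*s+3),0,.32,(255,255,255),1)
    return o
a=crop('wc.png',175,135,150,192,3); b=crop('wh.png',202,135,116,192,3)
cv2.imwrite('pics/crop1.png',np.hstack([a,b])[:600,:800])
# pins
im=cv2.imread('pics/wh.png'); hsv=cv2.cvtColor(im,cv2.COLOR_BGR2HSV)
m=cv2.inRange(hsv,(8,110,90),(28,255,255)); n,_,st,ce=cv2.connectedComponentsWithStats(m)
for i in range(1,n):
    if st[i,4]>=8 and ce[i][0]>180: print(st[i],ce[i].round(1))
```

```text
[224 155   7   8  42] [226.6 158.6]
[309 169   7   7  42] [312.2 171.9]
[246 222  24  22 358] [257.5 232.3]
[253 253   7   4  13] [255.9 254. ]
[210 267   6   6  28] [212.6 269.2]
[287 277   7   6  32] [290.2 279.6]
```

View pics/crop1.png

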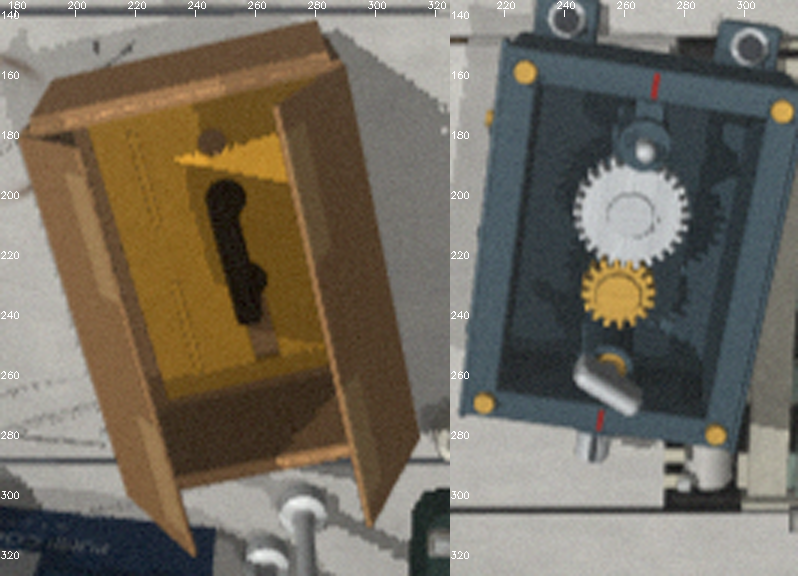

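```bash
cat > fit.py <<'E'
from h import *
from scipy.optimize import least_squares
def L(n): d=np.load(n+'.npz'); return d['k'],d['R'],d['t']
def T(p,P):
    c,s=np.cos(p[2]),np.sin(p[2]); P=np.atleast_2d(P).astype(float)
    return np.c_[p[0]+c*P[:,0]-s*P[:,1],p[1]+s*P[:,0]+c*P[:,1],P[:,2]]
def fit(c,f,px,p0):
    res=least_squares(lambda p:(proj(c,f(p))-px).ravel(),p0,loss='soft_l1',f_scale=2)
    return res.x,(proj(c,f(res.x))-px).round(1)
def flaps(p):
    out=[]
    for s,th in((-1,p[3]),(1,p[4])):
        for rr in(0,.064):
            for x in(-.087,.087): out.append([x,s*(.067-rr*np.cos(th)),.07+rr*np.sin(th)])
    return T(p,out)
E
python3 - <<'E'
from fit import *
ch,cc=L('wh'),L('wc')
P=np.array([[-73,-51,54],[-73,51,54],[73,-51,54],[73,51,54]])/1e3
h,e=fit(ch,lambda p:T(p,P),np.array([[226.6,158.6],[312.2,171.9],[212.6,269.2],[290.2,279.6]]),[.49,.18,0]); print('housing',h.round(4),e.tolist())
k,e=fit(cc,flaps,np.array([[184,180],[217,299],[200,178],[240,319],[290,156],[314,280],[267,171],[299,310]]),[.51,-.13,.2,.9,.9]); print('carton',k.round(4),e.tolist())
# wing
print('wing axis px',proj(ch,T(h,[[.05,0,.074]])),'pin',proj(ch,T(h,[[-.05,0,.064]])))
w=[ray_z(ch,u,.074) for u in((247.5,255.5),(265,268))]; d=w[1]-w[0]; print('wing',w,np.linalg.norm(d),np.arctan2(d[1],d[0])-h[2])
# cover
f=lambda p:T(p,[[-.05,0,.009],[.05,0,.009]])
v,e=fit(cc,f,np.array([[246,182],[263,249]]),[.51,-.13,.2]); print('cover',v.round(4),e.tolist(), proj(cc,T(v,[[-.031,0,.046],[.031,0,.046]])).round(0).tolist())
for u in((276,300),(264,318)): print('pin',T([0,0,0],[ray_z(cc,u,.11)]))
for u in((345,256),(328,280)): print('collar',ray_z(cc,u,.034))
np.savez('pose.npz',h=h,k=k,v=v)
E
```

```text
housing [ 0.4885  0.1786 -0.1548] [[-0.1, 0.0], [0.1, -0.2], [0.1, -0.0], [-0.1, 0.2]]
carton [ 0.5158 -0.1426  0.2153  1.0061  1.1095] [[-1.2, -1.3], [1.3, -0.8], [1.5, 5.5], [-0.1, 1.0], [-0.6, -0.6], [-0.4, -0.3], [0.5, -1.2], [-0.8, 0.8]]
wing axis px [[253.90551339 266.66204169]] pin [[266.75040782 186.12269541]]
wing [array([0.52283199, 0.163306  , 0.074     ]), array([0.53971399, 0.18445939, 0.074     ])] 0.027064147429426616 1.0519963034373063
cover [ 0.5164 -0.1392  0.2379] [[0.4, 2.3], [-0.4, -3.3]] [[249.0, 204.0], [260.0, 245.0]]
pin [[ 0.58992334 -0.11176222  0.11      ]]
pin [[ 0.61609606 -0.12656597  0.11      ]]
collar [ 0.56966515 -0.00734285  0.034     ]
collar [ 0.60925035 -0.02981742  0.034     ]
```

Run:
```python
from fit import *
from math import pi
k=np.load('pose.npz')['k']; O=down(k[2]+pi/2)
at=lambda x,y,z:T(k,[[x,y,z]])[0]
r.grip(0,20)
r.move_to(at(0,.003,.21),O)
print(r.line_to(at(0,.003,.099),.2,guard=15))
for y in(.077,-.077):
    print(r.line_to(at(0,y,.099),.12,guard=15), r.get_tcp_pos(), r.get_force())
r.line_to(at(0,-.05,.13),.2)
r.move_to([.43,-.13,.30],down(pi/2)); im,c=shot('wrist','wc2.png'); np.savez('wc2.npz',k=c[0],R=c[1],t=c[2])
print(r.get_clock())
for q in('flap_left','flap_right','cover','cover_handle'): print(q,[(round(d['conf'],2),[int(v) for v in d['extent']]) for d in r.boxes_of('wrist',q)][:2])
cv2.imwrite('pics/crop2.png',cv2.resize(cv2.convertScaleAbs(im[120:345,130:345,::-1],alpha=1.6),None,fx=2.6,fy=2.6,interpolation=cv2.INTER_CUBIC))
```

```text
False
True [ 0.50955491 -0.10732725  0.10188712] [-1.5168241  -1.97547562  6.31730704]
True [ 0.52341896 -0.17531135  0.10111326] [-1.0723051   2.20503165  8.76512056]
10.6917
flap_left [(0.92, [275, 157, 39, 123])]
flap_right [(0.8, [166, 180, 46, 105])]
cover [(0.82, [204, 165, 87, 91])]
cover_handle [(0.93, [202, 158, 87, 100])]
```

View pics/crop2.png

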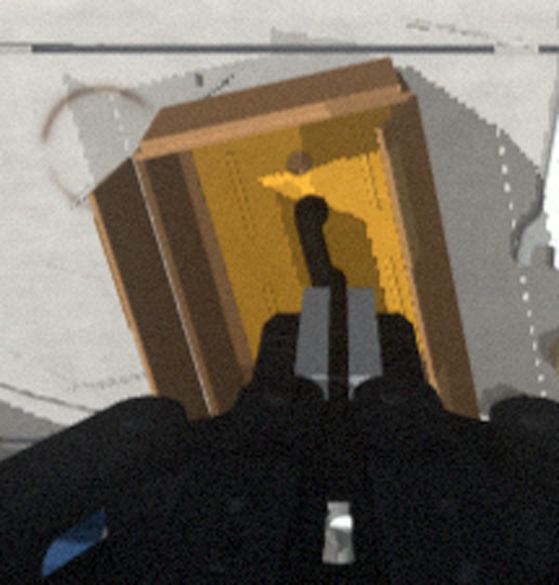

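Run:
```python
from fit import *
from math import pi
k=np.load('pose.npz')['k']; O=down(k[2])
at=lambda x,y,z:T(k,[[x,y,z]])[0]
r.move_to(at(0,0,.20),O)
r.line_to(at(0,0,.118),.2,guard=15)
for y in(.1,-.1):
    print(r.line_to(at(0,y,.118),.12,guard=12), r.get_tcp_pos(), r.get_force())
    r.line_to(at(0,y*.7,.14),.2)
r.move_to([.39,-.13,.34],down(pi/2)); im,c=shot('wrist','wc3.png'); np.savez('wc3.npz',k=c[0],R=c[1],t=c[2])
print(r.get_clock())
for q in('flap_left','flap_right','cover','cover_handle'): print(q,[(round(d['conf'],2),[int(v) for v in d['extent']]) for d in r.boxes_of('wrist',q)][:2])
u0=proj(c,at(0,0,.07))[0].astype(int); x0,y0=u0-[95,100]; y0=max(y0,0); print(x0,y0)
cv2.imwrite('pics/crop3.png',cv2.resize(cv2.convertScaleAbs(im[y0:y0+200,x0:x0+200,::-1],alpha=1.6),None,fx=3,fy=3,interpolation=cv2.INTER_CUBIC))
```

```text
False [ 0.49464901 -0.04501729  0.11816647] [-0.45574411 -0.02246697  0.04656889]
False [ 0.53716798 -0.23981837  0.118228  ] [0.05244398 0.10377862 0.42680966]
17.1583
flap_left [(0.72, [288, 177, 55, 102])]
flap_right [(0.66, [148, 202, 62, 80]), (0.45, [208, 184, 87, 77])]
cover [(0.66, [449, 251, 23, 16]), (0.62, [211, 189, 85, 75])]
cover_handle [(0.67, [210, 185, 85, 79])]
157 146
```

View pics/crop3.png

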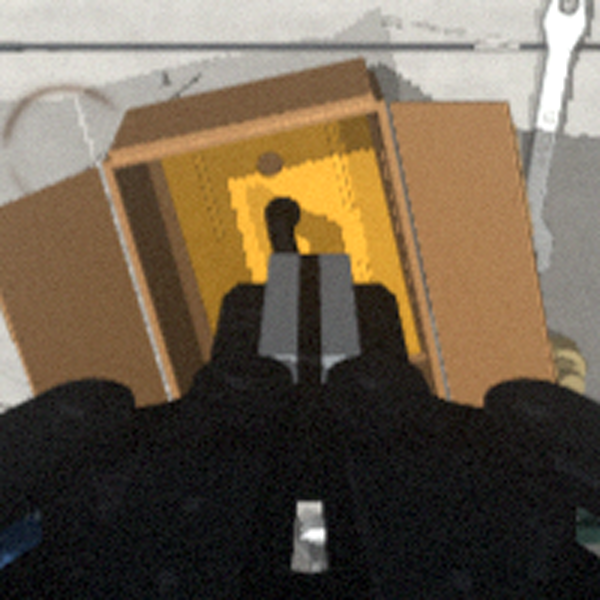

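Run:
```python
from fit import *
from math import pi
h=np.load('pose.npz')['h']; W=T(h,[[.05,0,0]])[0]
r.grip(.045,25)
r.move_to([W[0]-.02,W[1],.15],down(h[2]+1.08+pi/2)); im,c=shot('wrist','wh2.png'); np.savez('wh2.npz',k=c[0],R=c[1],t=c[2])
print(r.get_clock(),r.get_q())
P=np.array([[-73,-51,54],[-73,51,54],[73,-51,54],[73,51,54]])/1e3
print('pred pins',proj(c,T(h,P)).round(1).tolist(),'wing',proj(c,T(h,[[.05,0,.074]])).round(1))
hsv=cv2.cvtColor(im,cv2.COLOR_RGB2HSV)
m=cv2.inRange(hsv,(8,110,60),(28,255,255)); n,_,st,ce=cv2.connectedComponentsWithStats(m)
for i in range(1,n):
    if st[i,4]>=15: print(st[i],ce[i].round(1))
for q in('wing_stud','wing_grip'): print(q,[(round(d['conf'],2),[int(v) for v in d['extent']]) for d in r.boxes_of('wrist',q)][:2])
o=im.copy()
b=T(h,[[.05,0,.074]])[0]; a=h[2]+1.08; d=.015*np.array([np.cos(a),np.sin(a),0])
u=proj(c,[b-d,b+d]).astype(int); cv2.line(o,tuple(map(int,u[0])),tuple(map(int,u[1])),(0,255,0),1)
cv2.imwrite('pics/wh2v.png',cv2.resize(cv2.convertScaleAbs(o[100:384,80:440,::-1],alpha=1.5),None,fx=2.1,fy=2.1,interpolation=cv2.INTER_CUBIC))
```

```text
19.3167 [ 3.17085531e-01  3.45697104e-01 -2.53584248e-01  9.70038845e-01
 -3.67349712e-04 -6.06368091e-01]
pred pins [[356.5, 77.4], [407.1, 197.4], [183.7, 171.9], [247.0, 274.3]] wing [[239.9 222.1]]
[350  72  13  13 128] [355.9  78.1]
[301  79   9  11  53] [304.9  83.3]
[179 167  11  12 102] [183.9 172.3]
[252 171  38  39 979] [269.8 190. ]
[401 193  12  11 102] [406.5 197.6]
[246 206   5  14  51] [247.8 212.1]
[242 269  10  11  84] [246.8 274. ]
wing_stud [(0.88, [234, 198, 15, 43]), (0.54, [166, 55, 256, 232])]
wing_grip [(0.78, [230, 200, 20, 43])]
```

View pics/wh2v.png

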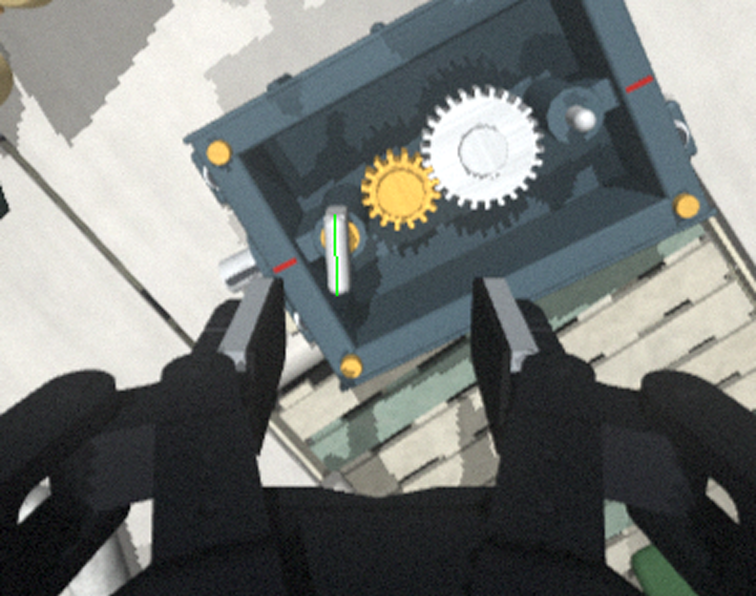

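Run:
```python
from fit import *
from math import pi
h=np.load('pose.npz')['h']; W=T(h,[[.05,0,0]])[0]
O=down(h[2]+1.06+pi/2)
r.line_to([W[0],W[1],.12],.2,ori=O)
print(r.line_to([W[0],W[1],.066],.12,guard=10))
r.grip(0,25); print('w',r.get_width(),r.get_force())
for f in(.53,0): r.move_to([W[0],W[1],.066],down(h[2]+f+pi/2))
print('w',r.get_width(),r.get_force(),r.get_tcp_pos(),r.get_wrist_torque(), r.get_ee_rot()[:,1])
r.grip(.035); r.line_to([W[0],W[1],.12],.2)
r.line_to([W[0]-.05,W[1]+.01,.16],.25); im,c=shot('wrist','wh3.png'); np.savez('wh3.npz',k=c[0],R=c[1],t=c[2])
print(r.get_clock())
P=np.array([[-73,-51,54],[-73,51,54],[73,-51,54],[73,51,54]])/1e3
print('pred pins',proj(c,T(h,P)).round(1).tolist(),'wing',proj(c,T(h,[[.035,0,.074],[.065,0,.074]])).round(1))
o=im.copy()
u=proj(c,T(h,[[.035,0,.074],[.065,0,.074]])).astype(int); cv2.line(o,tuple(map(int,u[0])),tuple(map(int,u[1])),(0,255,0),1)
cv2.imwrite('pics/wh3v.png',cv2.resize(cv2.convertScaleAbs(o[130:330,160:360,::-1],alpha=1.5),None,fx=3,fy=3,interpolation=cv2.INTER_CUBIC))
```

```text
False
w 0.007342513012924627 [-1.89648705  2.68544972  6.63448348]
w 0.007082730391966314 [-2.40373887  4.37310421  6.49578159] [0.53780097 0.17252612 0.06697299] [ 0.81267764  0.58132309 -0.06968226] [0.15345146 0.9881501  0.00346903]
23.175
pred pins [[191.8, 104.7], [325.6, 104.6], [201.8, 274.9], [316.0, 274.9]] wing [[258.8 245.8]
 [258.8 279.2]]
```

View pics/wh3v.png

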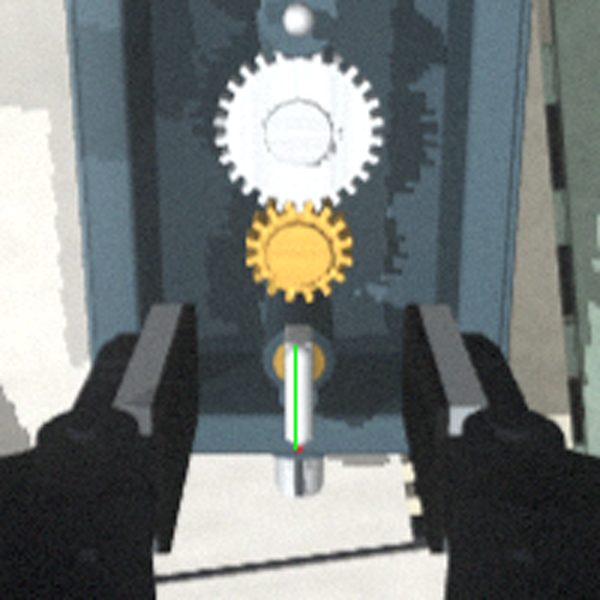

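Run:
```python
from fit import *
from math import pi
d=np.load('pose.npz'); h,k,v=d['h'],d['k'],d['v']
h[:2]+=.001*np.array([-np.sin(h[2]),np.cos(h[2])]); v=np.array([k[0],k[1],.225]); np.savez('pose.npz',h=h,k=k,v=v)
r.grip(.06)
B=T(v,[[-.055,0,.19]])[0]
r.move_to([.44,.05,.21],down(v[2]+pi/2)); r.move_to(B,down(v[2]+pi/2)); im,c=shot('wrist','wv.png'); np.savez('wv.npz',k=c[0],R=c[1],t=c[2])
print(r.get_clock())
o=cv2.resize(cv2.convertScaleAbs(im[:,:,::-1],alpha=1.6)[60:360,100:420],None,fx=2,fy=2,interpolation=cv2.INTER_CUBIC)
def dr(P,col,cl=True): cv2.polylines(o,[((proj(c,T(v,P))-[100,60])*2).astype(int)],cl,col,1)
dr([[-.078,-.056,.009],[.078,-.056,.009],[.078,.056,.009],[-.078,.056,.009]],(0,255,0))
dr([[.032,-.0065,.009],[.068,-.0065,.009],[.068,.0065,.009],[.032,.0065,.009]],(0,255,0))
a=np.arange(0,6.3,.5); dr(np.c_[-.05+.007*np.cos(a),.007*np.sin(a),0*a+.009],(0,255,0))
dr([[-.031,-.006,.046],[.031,-.006,.046],[.031,.006,.046],[-.031,.006,.046]],(255,0,255))
v[:2]=k[:2];w=v;v=k; dr([[-.088,-.067,.07],[.088,-.067,.07],[.088,.067,.07],[-.088,.067,.07]],(255,255,0))
for x in range(120,420,40): cv2.putText(o,str(x),((x-100)*2,10),0,.35,(255,255,255),1)
for y in range(80,360,40): cv2.putText(o,str(y),(0,(y-60)*2),0,.35,(255,255,255),1)
cv2.imwrite('pics/wvv.png',o)
for q in('cover','cover_handle','cover_slot'): print(q,[(round(x['conf'],2),[int(t) for t in x['extent']]) for x in r.boxes_of('wrist',q)][:2])
```

```text
25.075
cover [(0.78, [208, 158, 106, 126])]
cover_handle [(0.64, [207, 156, 106, 131])]
cover_slot [(0.9, [206, 155, 107, 133])]
```

View pics/wvv.png

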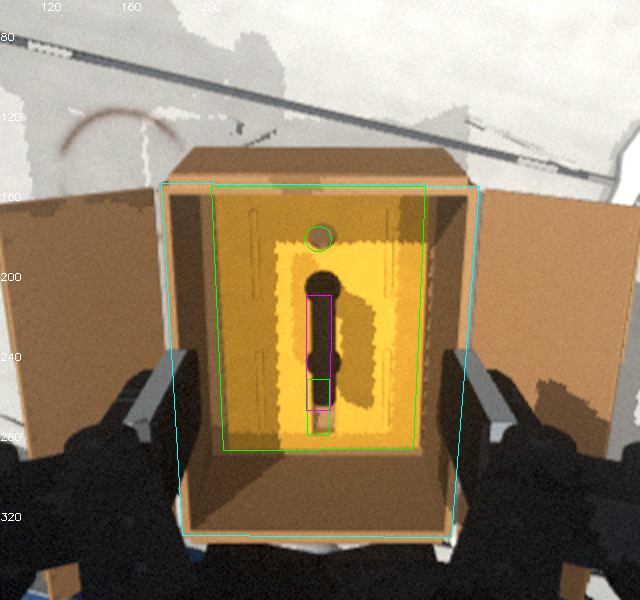

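Run:
```python
from fit import *
from math import pi
d=np.load('pose.npz'); h,k=d['h'],d['k']
v=np.array([k[0],k[1],.235]); v[:2]=T(v,[[-.0005,.0018,0]])[0,:2]; O=down(v[2]+pi/2)
r.grip(.04)
r.line_to([v[0],v[1],.12],.2,ori=O)
print(r.line_to([v[0],v[1],.0275],.12,guard=8), r.get_tcp_pos(), r.get_force())
r.grip(0,70); print('w',r.get_width(),r.get_force())
r.line_to([v[0],v[1],.06],.08); print(r.get_force(),r.get_width())
r.line_to([v[0],v[1],.20],.2); print(r.get_force(),r.get_width())
im,c=shot('wrist','wg.png'); p=np.array(r.get_tcp_pos()); R=np.array(r.get_ee_rot()); print(r.get_clock(),p,R[:,1])
np.savez('wg.npz',k=c[0],R=c[1],t=c[2],p=p,Ro=R)
y=np.arctan2(R[1,1],R[0,1])-pi/2; z=p[2]-.0235; w=[p[0],p[1],y]; print(w)
o=cv2.resize(cv2.convertScaleAbs(im[:,:,::-1],alpha=1.6)[60:360,100:420],None,fx=2,fy=2,interpolation=cv2.INTER_CUBIC)
def dr(P): cv2.polylines(o,[((proj(c,T(w,np.array(P)+[0,0,z]))-[100,60])*2).astype(int)],True,(0,255,0),1)
dr([[-.078,-.056,.005],[.078,-.056,.005],[.078,.056,.005],[-.078,.056,.005]])
dr([[.032,-.0065,.005],[.068,-.0065,.005],[.068,.0065,.005],[.032,.0065,.005]])
a=np.arange(0,6.3,.5); dr(np.c_[-.05+.007*np.cos(a),.007*np.sin(a),0*a+.005])
cv2.imwrite('pics/wgv.png',o)
```

```text
False [ 0.5155471  -0.14123055  0.02838114] [ 0.13564764 -0.45480179  0.50017879]
w 0.010493339553025264 [-0.68302469  1.73350867  6.06293689]
[-0.719544   -0.08564294 -4.21412141] 0.01077091218945927
[-0.71271907 -1.03930283 -4.68644591] 0.010614710635536618
28.9 [ 0.51348624 -0.14055391  0.19813401] [-0.23280352  0.97252215  0.00178301]
[np.float64(0.5134862364512675), np.float64(-0.140553906971745), np.float64(0.2349598048221524)]
```

View pics/wgv.png

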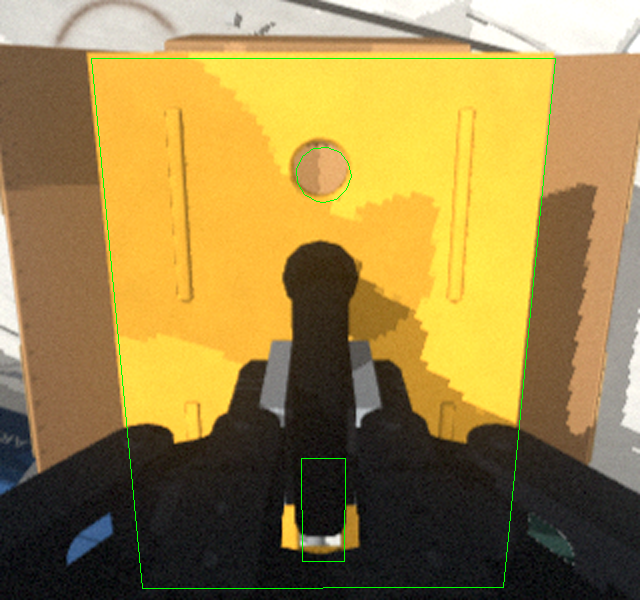

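Run:
```python
from fit import *
from math import pi
h=np.load('pose.npz')['h']; O=down(h[2]+pi/2)
G=T(h,[[.0011,.0002,0]])[0,:2]; np.save('G.npy',G)
r.move_to([.43,.02,.21],down(pi/2+.03))
r.move_to([G[0],G[1],.15],O)
r.line_to([G[0],G[1],.112],.1); r.sleep(.3)
p=np.array(r.get_tcp_pos()); e=G-p[:2]; print('err',e,p,r.get_force(),r.get_ee_rot()[:,1])
C=G+e
r.line_to([C[0],C[1],.112],.05); r.sleep(.2); p=np.array(r.get_tcp_pos()); print('err',G-p[:2],p[2]); np.save('C.npy',C)
f0=np.array(r.get_force())
g=r.line_to([C[0],C[1],.083],.03,guard=5); print(g,r.get_tcp_pos(),r.get_force()-f0,r.get_wrist_torque(),r.get_clock())
```

```text
err [-0.00046605 -0.00014488] [0.49020474 0.17979526 0.11263167] [ 0.58797613  0.37051    -4.29751165] [1.54144717e-01 9.88048109e-01 5.83858781e-04]
err [0.00049601 0.000125  ] 0.11197416961599545
False [0.48948652 0.17960167 0.08322682] [-1.03897249 -0.27466891 -0.36992644] [-0.02532431 -0.01223202 -0.07736714] 32.8083
```

Run:
```python
from fit import *
C=np.load('C.npy'); f0=np.array(r.get_force())
z=.083
while z>.062:
    z-=.0015; r.line_to([C[0],C[1],z],.03,guard=15); r.sleep(.1)
    f=np.array(r.get_force())-f0; p=r.get_tcp_pos(); print(round(z,4),np.round(p,4),f.round(1),round(r.get_width(),4))
    if f[2]>20: break
print(r.get_clock(),np.array(r.get_wrist_torque()).round(2))
```

```text
0.0815 [0.4893 0.1795 0.0816] [0.8 0.3 0. ] 0.0105
0.08 [0.4892 0.1795 0.08  ] [ 0.4  0.1 -0.8] 0.0107
0.0785 [0.4895 0.1796 0.0786] [0.3 0.1 1.2] 0.0107
0.077 [0.4895 0.1796 0.0774] [ 0.1 -0.4  6.5] 0.0104
0.0755 [0.4896 0.1796 0.0758] [-0.4 -0.4  9. ] 0.0109
0.074 [0.4895 0.1796 0.0746] [-0.4 -1.1 11.7] 0.0112
0.0725 [0.4895 0.1796 0.0745] [-4.6 -2.  22. ] 0.0105
35.2583 [-0.38  0.97 -0.01]
```

Run:
```python
from fit import *
r.sleep(.5); print(np.array(r.get_force()).round(1),np.array(r.get_tcp_pos()).round(4),r.get_ee_rot()[:,2].round(4),r.get_width(),r.get_clock())
a,_=shot('side','s_end.png'); b,_=shot('scene','c_end.png'); w,_=shot('wrist','w_end.png')
f=lambda im,x,y,wd,h,s:cv2.resize(cv2.convertScaleAbs(im[y:y+h,x:x+wd,::-1],alpha=1.4),(int(wd*s),int(h*s)),interpolation=cv2.INTER_CUBIC)
o=np.hstack([np.vstack([f(a,215,140,140,150,2.5)[:300],f(b,160,130,140,120,2.5)[:300]]),f(w,90,0,340,384,600/384*.85)[:600] if 0 else np.pad(f(w,90,40,340,300,1.3),((0,210),(0,0),(0,0)))])
cv2.imwrite('pics/end.png',o[:600,:800]); print(o.shape)
```

```text
[-4.7 -2.1 18.9] [0.4895 0.1796 0.0745] [ 1.4e-03  5.0e-04 -1.0e+00] 0.010878592964334383 35.7583
(600, 792, 3)
```

View pics/end.png

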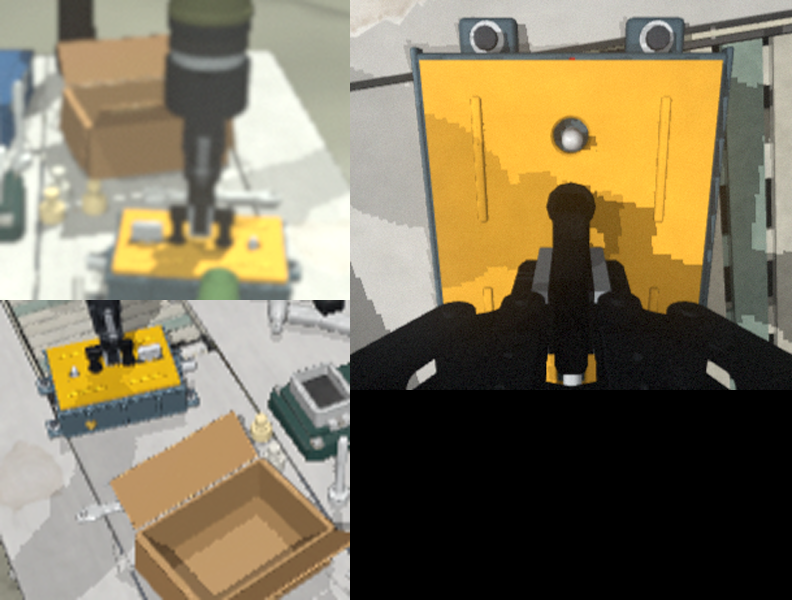

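```bash
python3 -c "
from h import *
print(r.sign_off(), r.get_clock(), r.get_force())"
```

```text
the job is handed in; nothing more can be done
the job is handed in; nothing more can be done
```

The cover is on the housing, and the arm handed the job in at about 36 s still holding it pressed down.

- **Flaps:** the first sweep stopped early at a 15 N force guard, because the flaps caught the wide part of the gripper. A second, higher sweep with the gripper turned a quarter round opened both. The pictures show both leaning well outward, though I did not measure their final angles.
- **Wing fastener:** I gripped the wing and turned it about 1.06 rad to line up with the red marks. The close-up showed it straight along the housing, about 1 mm to the side of my estimated centre line, so I shifted the housing estimate by 1 mm.
- **Cover:** I lifted it by the handle and lowered it over the wing and the locating pin with no contact felt. The spring pins took up at TCP height 0.078 m and the cover stopped at 0.0745 m, about 4 mm lower and matching their travel, where the force climbed sharply.
- **Last checks:**
  - The upward force on the tool is 18.9 N (about 23 N more than when the cover hung free), against the 12 N the springs need.
  - About 5 N of sideways force remains.
  - The tool is upright and the grip is holding.
  - The last pictures show the pin in its hole, the wing through the slot, and the cover edges lined up with the rim.
  - The collars, spanner and carton look undisturbed. The screwdriver, bottle and spare pins were not checked in the final pictures.

The force reading I asked for after handing in was refused, so the last check is from just before.

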